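# Stand the long stirrer in the pitcher, leaning in its spout

## Task

Tidy the coffee counter: lift the long stirrer out of the wooden stand and lower it gently, foot first, into the steel milk pitcher, feeling for the soft floor inside and letting go only once the foot rests on it. Leave it standing on the handle side of that floor and leaning in the pouring spout. Do not shove or tip the pitcher, and leave the short brush, the cup, the jar and the tamper where they are.

Things in the scene. Friction and masses are not known exactly. Their poses are not given: they have to be found in the camera images.
- stirrer_mid (a point): Centre (half-way up) of the long stirrer: a straight round rod 210 mm long, about 60 g, the tallest thing in the wooden stand. Its z axis runs from foot to top. Wooden handle 13 mm in diameter from 145 to 205 mm above the foot, best gripped 180 mm from the foot; below it a steel shaft 7 mm in diameter. Balance point 70 to 100 mm from the foot. It starts upright.
- stirrer_foot (a point): Centre of the underside of the stirrer's steel foot, 105 mm below its centre along its axis; the foot is 14 mm in diameter and 7 mm high. It starts 10 mm above the counter. Same axes as the stirrer.
- stirrer_neck (a point): Point on the stirrer's axis 110 mm from the foot (5 mm above its centre): the part of the shaft that comes to lie in the spout.
- pitcher: Loose steel milk pitcher, about 0.6 kg, origin at the centre of its underside on the counter, z up. Its +x axis points to the pouring spout, -x to the handle, which stands out to 77 mm from the axis. Round straight walls, inside radius 32 mm, outside 35 mm, rim 135 mm high.
- pitcher_mouth (a point): Centre of the pitcher's mouth, 135 mm above its underside; same axes. Deep inside lies its soft black floor, a flat rubber disc 59 mm in diameter. Its top is 19 to 43 mm above the pitcher's underside, set differently each time and not measured: find it by touch. It gives 1 mm per newton, up to 12 mm.
- pitcher_spout (a point): Middle of the spout's sill, 36 mm from the pitcher's axis and 118 mm above its underside; same axes as the pitcher. The spout is a notch in the rim 24 mm wide; the sill runs from 32 to 39 mm from the axis, and cheeks on both sides reach up to the rim and out to 48 mm from the axis.
- stand: Fixed dark wooden stand, 70 x 130 mm (its x by its y) and 50 mm high, origin at the centre of its underside. Two upright round holes 17 mm in diameter and 40 mm deep, at y = -35 mm and +35 mm on its own y axis; one holds the stirrer, the other the brush, either way round.
- brush: Short wooden-handled brush, 110 mm long, up to 22 mm in diameter, standing upright in the stand's other hole (top 120 mm above the counter). Origin at its foot. Leave it.
- cup: White ceramic cup, 68 mm in diameter, 58 mm high; origin at the centre of its underside. Leave it.
- jar: Closed amber glass jar, 76 mm in diameter, 130 mm high; origin at the centre of its underside. Leave it.
- tamper: Steel coffee tamper, 58 mm in diameter, 85 mm high; origin at the centre of its underside. Leave it.
There are look-alikes about, which are no part of the job. What is shaped like the pitcher but orange is not meant.

How it is judged:
By the outcome, as a careful person would: the job done as asked, in the order asked, and still so for the second after the job is handed in, with the robot touching nothing.
It also fails if it takes over 54 s, if anything falls off the work surface, if the arm or the gripper's body presses on something with over 40 N, if the wrist force passes 120 N, or if a joint passes its speed limit or range.

## Robot

A 6-joint arm with a two-finger parallel gripper is mounted at the origin on the work surface. World frame = base frame: x ahead of the robot, y to its left, z up, the work surface at z = 0. Lengths are in mm, angles in rad, forces in N, time in s.
With the tool pointing down it reaches from about 400 to 925 mm from the base axis. Payload 12.5 kg.
Tool frame: the origin (TCP) lies at the very end of the fingers, on their centre line; the grasp point (between the pads) lies 19 mm behind it; z points along the fingers, y is the line along which they close (so a half turn about z gives the same grasp; the last joint's range is limited). The gripper opens to 95 mm and grips with 3 to 60 N. Pads are 20 mm wide; open, the fingers measure 119 mm over their backs; the gripper's body (75 mm by 180 mm) begins 59 mm behind the grasp point.
Start: joints at [-1.294, 0.491, 1.559, -0, 1.092, -0.106], TCP at [233.473, -579.773, 214.661] pointing down, gripper open.
Joint ranges: [-3.1, 3.1], [-0.84, 2.19], [0.05, 2.79], [-1.13, 4.28], [0.06, 2.93], [-2.69, 2.69]. Speed limits (rad/s): [2.22, 2.22, 2.79, 3.14, 3.14, 3.14].

## Interface

Orientations are given as [roll, pitch, yaw] about the fixed x, y, z axes, in that order (R = Rz(yaw) Ry(pitch) Rx(roll)).
In Python, from cell import state, imaging, env, spot_in, mark_of gives the robot as it stands. The module is installed in compiled form; this text tells all that it offers.
- The arm moves only by the tool step_arm, never from a script. Its argument "increments" is a list of rows, each an object with "slide": the shift along the tool's x, y, z in m, a list of three; "roll": the turn about the tool's z in rad. A call has 1 to 5 rows; each row is the pose to reach, as a shift and turn from the pose commanded when the call began, along the tool's axes at that moment; what a row does not reach only later rows make up. A row lasts 1/8 s, in which the tool goes at most 62.5 mm and 10.7 degrees, less where a joint would pass 70% of its speed; a pose out of reach is approached as far as the arm can. A call with a gripper value outside its range is refused whole. "fingers" is the opening, from 0 (shut) to 1 (fully open), set as the call begins (left out, the last holds). The fingers move at their own pace and stop on an object; the grip force is fixed at half the most. Time passes only in rows, so rows that repeat a pose let the fingers close. It gives the time, the measured TCP pose, the force, the opening and the grip force at its end, in the units of the state.
- state(): the state, without advancing time (a new reading comes with each control period).
- imaging.read_camera(name): name is "scene" or "top" or "wrist"; returns a dict with "color" (480x640x3 uint8, red, green, blue), "z_map" (480x640 float32, mm along the optical axis (not along the pixel's ray), 0 where there is no reading), "intrinsics" (3x3 intrinsics, pixels), "camera_from_world" (4x4, takes a point from world to camera coordinates). Camera axes: x right, y up, looking along -z (the intrinsics and any distortion apply to the point x, -y, -z); pixel columns grow to the right and rows downward; lengths in mm; the calibration is good to about 2 mm. A picture is of the moment at which its call begins.
- env.job_done(): hands the job in; it is judged then, once.
Trained networks look in the newest picture that a camera, given by its name, has taken for a name from the list of things; names that differ only in an ending like _2 or _b are one class to them, and where a whole thing is asked for, a point or a joint stands for the part that bears it (a point fixed in the world has none). Each returns a list of dicts, best first, with "confidence" (0 to 1); they miss things now and then, are a little off and sometimes report something else, mostly with a low value. They report only what shows in the picture. A call takes as long as a camera call. They do not tell look-alikes from the thing itself.
- spot_in(camera, target): "bbox" ([left, top, right, bottom] in pixels, round what is visible of it).
- mark_of(camera, target): "uv" ([column, row] in pixels: a listed point, or the origin of a listed thing).
The state is a dict: "t": time; "joints": joint angles; "qvel": joint speeds; "tau": joint torques, N m; "eef_pos": TCP position; "tcp_rot": TCP orientation; "ft_force": force on the tool from outside, world axes, zero at the start; "moment": the same for the moment, N m; "opening": opening from 0.0 (shut) to 1.0 (fully open); "grip_force": force on a finger pad.
Only numpy, scipy, OpenCV 4.12 (cv2) and the standard library are available. Lean on these libraries where they do the work, as an engineer would, in place of code of your own. Each camera call takes 0.05 s, during which the arm holds its last target. There are 200 camera calls.

## Working session

There is one attempt and no reset: what is moved stays moved. The work goes in short steps, Python scripts to look and compute and a tool call to move; the robot and the scene stay as the last step left them, time stands still between calls to the robot, and variables do not carry over. Pictures are saved under pics/ and viewed, at most 10 in all, crops included, and the job is handed in when it is done.

Besides the shell and the picture viewer there is one more tool, called after "Request:" as name(argument=value, ...) on one line, values as JSON. step_arm: Moves the arm, as the interface text tells. Its arguments: {"type":"object","properties":{"increments":{"type":"array"},"fingers":{"type":"number"}},"required":["increments"]}

```bash
mkdir -p pics; cat > h.py <<'E'
import numpy as np, cv2
from cell import state, imaging, env, spot_in, mark_of
def world(c,u,v,z=None,h=None):
    """pixel + depth (mm) or + world height h -> world point"""
    K=c['intrinsics'];M=np.linalg.inv(c['camera_from_world'])
    d=np.array([(u-K[0,2])/K[0,0],-(v-K[1,2])/K[1,1],-1.])
    o=M[:3,3]; D=M[:3,:3]@d
    s=z if h is None else (h-o[2])/D[2]
    return o+s*D
def cloud(c):
    z=c['z_map'];v,u=np.nonzero(z>0);K=c['intrinsics'];M=np.linalg.inv(c['camera_from_world'])
    z=z[v,u];P=np.c_[(u-K[0,2])/K[0,0]*z,-(v-K[1,2])/K[1,1]*z,-z]
    return P@M[:3,:3].T+M[:3,3],u,v
def proj(c,p):
    q=c['camera_from_world']@np.r_[p,1];K=c['intrinsics']
    return K[0,0]*q[0]/-q[2]+K[0,2],K[1,1]*q[1]/q[2]+K[1,2]
E
python3 - <<'E'
from h import *
print(state())
for n in('scene','top'):
    c=imaging.read_camera(n);cv2.imwrite(f'pics/{n}0.png',c['color'][:,:,::-1])
    M=np.linalg.inv(c['camera_from_world']);print(n,M[:3,3].round(),(-M[:3,2]).round(2))
    for t,h in(('stirrer_mid',115),('pitcher_mouth',135),('pitcher_spout',118),('stand',0),('brush',10),('cup',0),('jar',0),('tamper',0)):
        for m in mark_of(n,t)[:3]: print(t,np.round(m['uv']),round(m['confidence'],2),world(c,*m['uv'],h=h).round())
E
```

```text
{'t': 0.0, 'joints': array([-1.29354868e+00,  4.91577176e-01,  1.55950081e+00,  1.99766406e-05,
        1.09171100e+00, -1.05578076e-01]), 'qvel': array([ 0.00124599, -0.00011961,  0.00184935,  0.00117578,  0.00029603,
       -0.00021177]), 'tau': array([ 2.43007154e-03, -6.12643576e+01, -2.58174670e+01,  6.93218526e-02,
        4.83686663e-02, -6.41824590e-05]), 'eef_pos': array([ 233.42794485, -579.47975861,  214.03312507]), 'tcp_rot': array([-3.14040485e+00, -1.43690162e-04,  3.82816414e-01]), 'ft_force': array([-0.11320073, -0.18416885, -0.23086152]), 'moment': array([0.00922764, 0.04145283, 0.00741773]), 'grip_force': 0.0, 'opening': 1.003179263599972}
scene [ 959. -336.  783.] [-0.47  0.35 -0.81]
stirrer_mid [289. 269.] 0.86 [ 582. -143.  115.]
pitcher_mouth [453. 125.] 0.89 [512. 346. 135.]
pitcher_mouth [401. 202.] 0.5 [603. 105. 135.]
pitcher_spout [468. 140.] 0.67 [553. 352. 118.]
pitcher_spout [402. 157.] 0.57 [502. 203. 118.]
stand [279. 307.] 0.67 [ 576. -174.    0.]
brush [265. 312.] 0.61 [ 573. -204.   10.]
cup [292. 208.] 0.61 [387. -11.   0.]
jar [412. 312.] 0.71 [745.  22.   0.]
jar [295. 209.] 0.41 [394.  -7.   0.]
tamper [194. 365.] 0.59 [ 577. -361.    0.]
top [ 334.  -26. 1299.] [ 0.19  0.01 -0.98]
stirrer_mid [388. 241.] 0.63 [ 550. -161.  115.]
stirrer_mid [378. 225.] 0.53 [ 587. -141.  115.]
pitcher_mouth [152. 252.] 0.74 [522. 352. 135.]
pitcher_spout [222. 263.] 0.91 [500. 201. 118.]
pitcher_spout [150. 242.] 0.74 [546. 362. 118.]
stand [384. 240.] 0.7 [ 574. -167.    0.]
brush [402. 240.] 0.65 [ 573. -209.   10.]
cup [320. 313.] 0.61 [398. -13.   0.]
jar [306. 175.] 0.8 [737.  25.   0.]
jar [463. 245.] 0.33 [ 562. -356.    0.]
tamper [465. 241.] 0.59 [ 572. -362.    0.]
```

View pics/scene0.png

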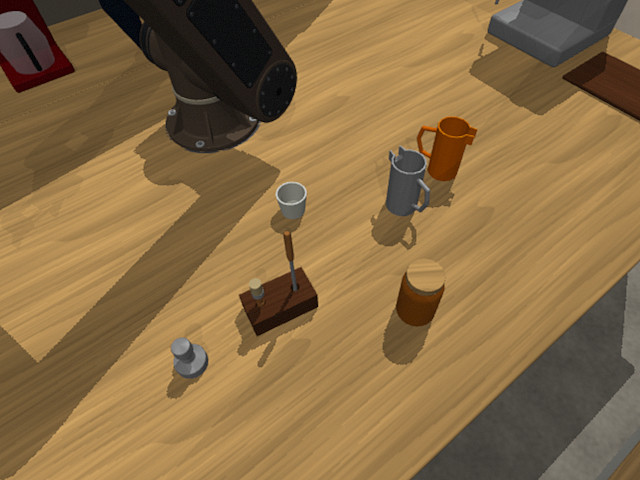

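View pics/top0.png

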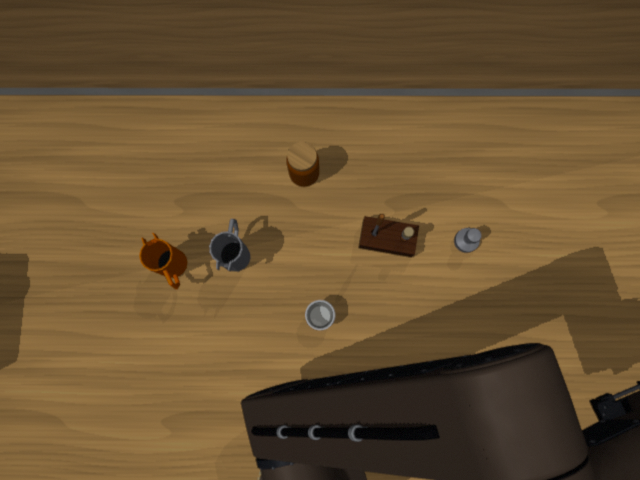

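The steel pitcher is at scene (407,185) / top (227,248), with its spout at top (220,265) and its handle at (234,228). The orange look-alike sits further left. The stirrer is in the left hole of the stand at top (377,228), and the brush is at (408,232). Next I'll measure with depth.

```bash
python3 - <<'E'
from h import *
from scipy.optimize import least_squares
for n in('scene','top'):
    c=imaging.read_camera(n);P,u,v=cloud(c);C=c['color'][v,u].astype(int)
    g=(C.max(1)-C.min(1)<40)
    near=np.hypot(P[:,0]-505,P[:,1]-230)<95
    s=P[near&g&(P[:,2]>128)&(P[:,2]<145)]
    f=least_squares(lambda p:np.hypot(s[:,0]-p[0],s[:,1]-p[1])-33.5,[510,225],loss='soft_l1').x
    print(n,'rim',len(s),f.round(1),s[:,2].mean().round(1))
    r=np.hypot(P[:,0]-f[0],P[:,1]-f[1])
    for nm,m in(('handle',near&g&(r>45)&(r<80)&(P[:,2]>40)&(P[:,2]<125)),('spout',near&g&(r>38)&(r<50)&(P[:,2]>112)&(P[:,2]<142))):
        q=P[m]; 
        if len(q): d=q[:,:2].mean(0)-f; print(nm,len(q),q.mean(0).round(1),np.degrees(np.arctan2(d[1],d[0])).round(1))
    st=(np.hypot(P[:,0]-580,P[:,1]+142)<35)&(P[:,2]>65)
    q=P[st]
    for a in range(60,230,20):
        w=q[(q[:,2]>=a)&(q[:,2]<a+20)]
        if len(w): print('stir',a,len(w),np.median(w,0).round(1))
    for t,h in(('stirrer_mid',115),('stirrer_foot',10),('pitcher_mouth',135),('pitcher_spout',118)):
        for m in mark_of(n,t)[:4]: print(t,np.round(m['uv']),round(m['confidence'],2),world(c,*m['uv'],h=h).round())
    if n=='scene':
        cv2.imwrite('pics/s1.png',cv2.resize(c['color'][100:320,220:480,::-1],None,fx=3,fy=2.7,interpolation=cv2.INTER_CUBIC)[:600,:800])
E
```

```text
scene rim 290 [530.5 190.7] 133.4
handle 51 [569.6 185.3  95. ] -7.9
spout 89 [513.7 193.3 123.5] 171.2
stir 60 16 [ 585.  -139.8   72.2]
stir 80 24 [ 584.6 -139.8   90.9]
stir 100 23 [ 584.9 -139.8  111.6]
stir 120 28 [ 584.6 -139.8  130.5]
stir 140 30 [ 586.4 -140.3  154.7]
stir 160 52 [ 586.9 -141.5  171.5]
stir 180 51 [ 587.1 -141.1  190.6]
stir 200 81 [ 586.6 -140.5  213.3]
stir 220 9 [ 582.2 -138.1  221.1]
stirrer_mid [291. 268.] 0.88 [ 582. -139.  115.]
stirrer_foot [294. 298.] 0.77 [ 583. -142.   10.]
pitcher_mouth [407. 162.] 0.78 [532. 187. 135.]
pitcher_mouth [453. 122.] 0.66 [505. 352. 135.]
pitcher_mouth [402. 203.] 0.19 [605. 105. 135.]
pitcher_spout [397. 157.] 0.77 [496. 196. 118.]
pitcher_spout [470. 139.] 0.74 [553. 358. 118.]
top rim 200 [530.  192.2] 134.1
handle 48 [577.  187.3  90.7] -6.0
spout 57 [517.8 193.5 124.1] 174.0
stir 60 5 [ 579.5 -136.2   72.4]
stir 80 5 [ 579.9 -136.4   90.2]
stir 100 7 [ 579.7 -136.5  110.4]
stir 120 6 [ 579.6 -137.   126.6]
stir 140 4 [ 578.3 -134.1  155.4]
stir 160 13 [ 577.6 -135.5  170.8]
stir 180 13 [ 577.5 -134.4  190.1]
stir 200 34 [ 579.2 -136.7  215.9]
stir 220 7 [ 584.1 -137.   221.6]
stirrer_mid [376. 227.] 0.69 [ 581. -136.  115.]
stirrer_foot [372. 234.] 0.55 [ 586. -137.   10.]
pitcher_mouth [154. 254.] 0.93 [517. 347. 135.]
pitcher_mouth [228. 248.] 0.59 [530. 187. 135.]
pitcher_spout [225. 264.] 0.92 [498. 195. 118.]
pitcher_spout [152. 239.] 0.91 [552. 358. 118.]
```

```bash
cat >> h.py <<'E'
def go(x,y,z,yaw=None,n=5):
    s=state();from_=s['eef_pos'];r,p,w=s['tcp_rot']
    from scipy.spatial.transform import Rotation as R
    Q=R.from_euler('xyz',[r,p,w])
    d=Q.inv().apply(np.array([x,y,z])-from_)/1000
    roll=0 if yaw is None else w-yaw
    print('slide',d.round(4),'roll',round(roll,4),'force',s['ft_force'].round(2),'pos',from_.round(1),'rpy',s['tcp_rot'].round(3))
E
python3 -c "
from h import *
go(582,-137,260,-.122)"
```

```text
slide [ 0.4887 -0.2806 -0.0454] roll 0.5048 force [-0.11 -0.96 -0.  ] pos [ 233.5 -579.8  214.7] rpy [ 3.141 -0.     0.383]
```

Request:
step_arm(increments=[{"slide":[0.04,-0.023,-0.04],"roll":0.1},{"slide":[0.09,-0.05,-0.045],"roll":0.2},{"slide":[0.14,-0.08,-0.045],"roll":0.3},{"slide":[0.19,-0.109,-0.045],"roll":0.4},{"slide":[0.24,-0.138,-0.045],"roll":0.5048}], fingers=1)

```text
t: 2.02
eef_pos: [405.5, -360.6, 259.9]
tcp_rot: [3.141, -0.0, -0.126]
ft_force: [0.8, -0.7, -0.1]
opening: 0.999
grip_force: 0.0
```

```bash
python3 -c "
from h import *
go(582,-137,260,-.122)"
```

```text
slide [ 1.471e-01 -2.439e-01 -2.000e-04] roll -0.0036 force [ 0.85 -0.66 -0.06] pos [ 405.5 -360.6  259.9] rpy [ 3.141 -0.    -0.126]
```

Request:
step_arm(increments=[{"slide":[0.03,-0.049,0]},{"slide":[0.06,-0.098,0]},{"slide":[0.09,-0.147,0]},{"slide":[0.12,-0.196,0]},{"slide":[0.147,-0.244,0]}])

```text
invalid input at $.increments[0]: expected keys slide, roll
```

Request:
step_arm(increments=[{"slide":[0,0,0]},{"slide":[0,0,0]}])

```text
invalid input at $.increments[0]: expected keys slide, roll
```

```bash
python3 - <<'E'
from h import *
go(582,-137,172,-.122)
c=imaging.read_camera('wrist');cv2.imwrite('pics/w1.png',c['color'][:,:,::-1])
P,u,v=cloud(c)
m=(np.hypot(P[:,0]-582,P[:,1]+137)<25)&(P[:,2]>70);q=P[m]
for a in range(60,230,20):
    w=q[(q[:,2]>=a)&(q[:,2]<a+20)]
    if len(w): print('stir',a,len(w),np.median(w,0).round(1))
for m in mark_of('wrist','stirrer_mid'): print(m, world(c,*m['uv'],h=115).round())
E
```

```text
slide [ 0.1471 -0.244   0.0878] roll -0.0036 force [ 0.85 -0.66 -0.06] pos [ 405.5 -360.6  259.9] rpy [ 3.141 -0.    -0.126]
stir 60 79 [ 583.  -142.6   75.3]
stir 80 173 [ 583.4 -142.7   90.4]
stir 100 73 [ 583.1 -142.7  103.4]
{'uv': [300.2, 36.9], 'confidence': 0.67} [ 550. -366.  115.]
```

View pics/w1.png

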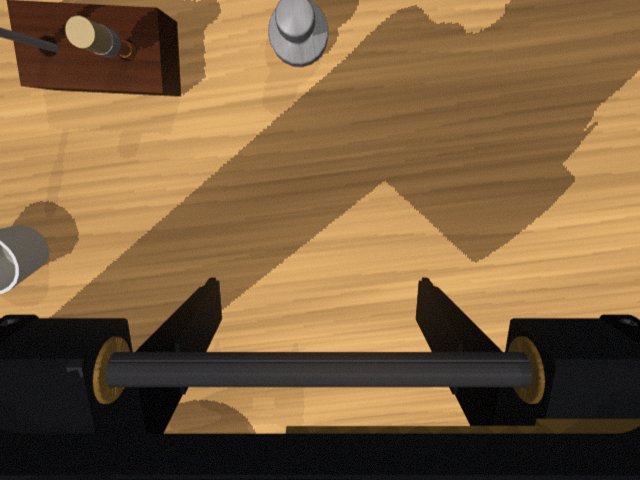

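The rows need the roll key, so neither move ran. This wrist picture was taken from the old pose: stand at the upper left, stirrer shaft at (30,40), tamper at (298,30).

Request:
step_arm(increments=[{"slide":[0.03,-0.049,0],"roll":0},{"slide":[0.06,-0.098,0],"roll":0},{"slide":[0.09,-0.147,0],"roll":0},{"slide":[0.12,-0.196,0],"roll":0},{"slide":[0.147,-0.244,0],"roll":0}])

```text
t: 2.75
eef_pos: [581.2, -136.8, 259.7]
tcp_rot: [3.141, -0.0, -0.122]
ft_force: [0.2, -0.8, 0.2]
opening: 0.998
grip_force: 0.0
```

Request:
step_arm(increments=[{"slide":[0,0,0],"roll":0},{"slide":[0,0,0],"roll":0}])

```text
t: 3.0
eef_pos: [579.9, -138.3, 259.5]
tcp_rot: [3.141, 0.0, -0.121]
ft_force: [0.3, -0.9, 0.4]
opening: 1.002
grip_force: 0.0
```

```bash
python3 - <<'E'
from h import *
go(582,-138,172,-.122)
c=imaging.read_camera('wrist');cv2.imwrite('pics/w2.png',c['color'][:,:,::-1])
P,u,v=cloud(c)
m=(np.hypot(P[:,0]-582,P[:,1]+137)<25)&(P[:,2]>70);q=P[m]
for a in range(60,230,20):
    w=q[(q[:,2]>=a)&(q[:,2]<a+20)]
    if len(w): print('stir',a,len(w),np.median(w,0).round(1))
E
```

```text
slide [ 0.0021 -0.0006  0.0875] roll 0.0006 force [ 0.25 -0.95  0.43] pos [ 579.9 -138.3  259.5] rpy [ 3.141  0.    -0.121]
stir 60 17 [ 587.4 -139.8   74.3]
stir 80 39 [ 587.1 -139.8   89.6]
stir 100 41 [ 587.2 -140.6  110.8]
stir 120 49 [ 587.2 -139.8  129.4]
stir 140 45 [ 589.5 -140.   155.6]
stir 160 132 [ 589.7 -140.8  170.4]
stir 180 169 [ 589.8 -140.2  190.9]
stir 200 449 [ 587.6 -139.9  216.2]
stir 220 32 [ 584.6 -139.8  220.3]
```

View pics/w2.png

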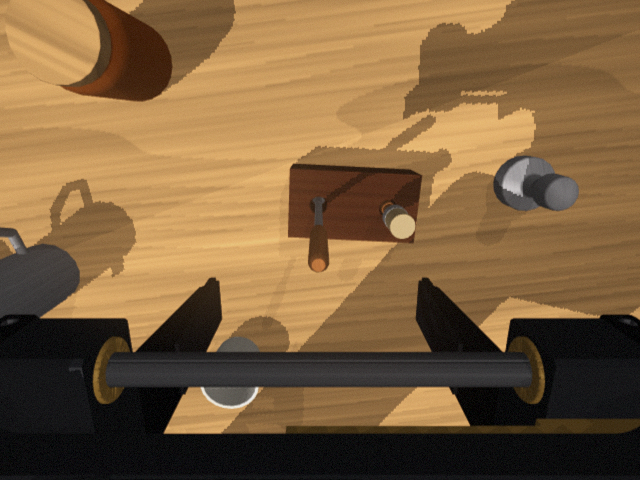

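The stirrer's top is at (318,265), centred between the fingers, so its axis is at about (583.5, -139). Descending and gripping.

Request:
step_arm(increments=[{"slide":[0.0036,0,0.03],"roll":0},{"slide":[0.0036,0,0.06],"roll":0},{"slide":[0.0036,0,0.0885],"roll":0},{"slide":[0.0036,0,0.0885],"roll":0}])

```text
t: 3.55
eef_pos: [582.4, -139.4, 169.8]
tcp_rot: [-3.141, 0.003, -0.124]
ft_force: [-0.2, -0.9, 1.3]
opening: 1.003
grip_force: 0.0
```

Request:
step_arm(increments=[{"slide":[0,0,0],"roll":0},{"slide":[0,0,0],"roll":0},{"slide":[0,0,0],"roll":0},{"slide":[0,0,0],"roll":0},{"slide":[0,0,0],"roll":0}], fingers=0)

```text
t: 4.18
eef_pos: [583.8, -138.2, 171.3]
tcp_rot: [3.141, -0.0, -0.122]
ft_force: [-0.3, -0.7, 0.6]
opening: 0.53
grip_force: 0.0
```

Request:
step_arm(increments=[{"slide":[0,0,0],"roll":0},{"slide":[0,0,0],"roll":0},{"slide":[0,0,0],"roll":0},{"slide":[0,0,0],"roll":0}])

```text
t: 4.68
eef_pos: [583.7, -138.3, 171.1]
tcp_rot: [3.141, 0.0, -0.122]
ft_force: [-0.6, -0.0, 0.0]
opening: 0.132
grip_force: 30.0
```

Request:
step_arm(increments=[{"slide":[0,0,-0.01],"roll":0},{"slide":[0,0,-0.025],"roll":0},{"slide":[0,0,-0.045],"roll":0},{"slide":[0,0,-0.07],"roll":0},{"slide":[0,0,-0.1],"roll":0}])

```text
t: 5.3
eef_pos: [583.6, -138.2, 272.9]
tcp_rot: [3.141, -0.0, -0.122]
ft_force: [-1.2, -1.0, -0.3]
opening: 0.13
grip_force: 30.0
```

Request:
step_arm(increments=[{"slide":[0,0,-0.03],"roll":0},{"slide":[0,0,-0.055],"roll":0},{"slide":[0,0,-0.065],"roll":0},{"slide":[0,0,-0.065],"roll":0}])

```text
t: 5.8
eef_pos: [583.7, -138.2, 336.7]
tcp_rot: [3.141, -0.001, -0.122]
ft_force: [-0.1, 0.1, -0.6]
opening: 0.134
grip_force: 30.0
```

```bash
python3 - <<'E'
from h import *
a=np.radians(173);ex=np.array([np.cos(a),np.sin(a)])
t=np.array([530.5,190.5])-19*ex
print(t);go(*t,336,-.122)
for n in('scene','top'):
    c=imaging.read_camera(n);P,u,v=cloud(c);p=state()['eef_pos']
    q=P[(np.hypot(P[:,0]-p[0],P[:,1]-p[1])<40)&(P[:,2]>130)&(P[:,2]<315)]
    for a in range(140,320,20):
        w=q[(q[:,2]>=a)&(q[:,2]<a+20)]
        if len(w): print('stir',a,len(w),np.median(w,0).round(1))
    print('low',q[:,2].min())
E
```

```text
[549.35837688 188.18448248]
slide [-0.0738 -0.3198  0.0005] roll 0.0 force [-0.07  0.12 -0.59] pos [ 583.7 -138.2  336.7] rpy [ 3.141e+00 -1.000e-03 -1.220e-01]
stir 160 6 [ 587.8 -140.6  178.5]
stir 180 59 [ 585.4 -139.8  185.5]
stir 200 34 [ 584.9 -140.   209.9]
stir 220 35 [ 585.  -139.8  229.9]
stir 240 40 [ 585.  -139.6  251.4]
stir 260 39 [ 584.7 -139.4  269.5]
stir 280 44 [ 585.1 -139.8  290.5]
stir 300 31 [ 585.3 -139.6  305.8]
low 176.53401447452495Traceback (most recent call last):
  File "<stdin>", line 11, in <module>
    return umr_minimum(a, axis, None, out, keepdims, initial, where)
ValueError: zero-size array to reduction operation minimum which has no identity
```

Request:
step_arm(increments=[{"slide":[-0.006,-0.02,0],"roll":0},{"slide":[-0.015,-0.055,0],"roll":0},{"slide":[-0.023,-0.095,0],"roll":0},{"slide":[-0.032,-0.135,0],"roll":0},{"slide":[-0.041,-0.175,0],"roll":0}])

```text
t: 6.52
eef_pos: [563.5, 42.7, 335.6]
tcp_rot: [-3.142, 0.001, -0.122]
ft_force: [0.6, -0.6, -0.6]
opening: 0.127
grip_force: 30.0
```

Request:
step_arm(increments=[{"slide":[-0.009,-0.04,0],"roll":0},{"slide":[-0.018,-0.08,0],"roll":0},{"slide":[-0.026,-0.115,0],"roll":0},{"slide":[-0.031,-0.137,0],"roll":0},{"slide":[-0.0328,-0.1448,0],"roll":0}])

```text
t: 7.15
eef_pos: [548.5, 189.9, 335.5]
tcp_rot: [3.141, 0.001, -0.12]
ft_force: [-0.1, -1.2, -1.0]
opening: 0.131
grip_force: 30.0
```

Request:
step_arm(increments=[{"slide":[0,0,0],"roll":0},{"slide":[0,0,0],"roll":0},{"slide":[0,0,0],"roll":0}])

```text
t: 7.52
eef_pos: [549.5, 187.4, 336.1]
tcp_rot: [3.141, -0.0, -0.123]
ft_force: [-0.3, -0.3, -1.2]
opening: 0.129
grip_force: 30.0
```

```bash
cat > look.py <<'E'
from h import *
from scipy.optimize import least_squares
import sys
ims=[]
for n in('scene','top','wrist'):
    c=imaging.read_camera(n);P,u,v=cloud(c);C=c['color'][v,u].astype(int)
    g=(C.max(1)-C.min(1)<40);near=np.hypot(P[:,0]-530,P[:,1]-190)<60
    s=P[near&g&(P[:,2]>128)&(P[:,2]<140)]
    if len(s)>20:
        f=least_squares(lambda p:np.hypot(s[:,0]-p[0],s[:,1]-p[1])-33.5,[530,190],loss='soft_l1').x
        print(n,'rim',len(s),f.round(1))
    p=state()['eef_pos']
    q=P[(np.hypot(P[:,0]-p[0],P[:,1]-p[1])<30)&(P[:,2]>142)&(P[:,2]<315)]
    for a in range(140,320,40):
        w=q[(q[:,2]>=a)&(q[:,2]<a+40)]
        if len(w): print(n,'stir',a,len(w),np.median(w,0).round(1))
    if n!='top':
        for t,h in (('pitcher_mouth',135),('pitcher_spout',118)):
            for m in mark_of(n,t)[:2]: print(n,t,round(m['confidence'],2),world(c,*m['uv'],h=h).round(1))
    if n=='scene': ims.append(cv2.resize(c['color'][60:240,320:500],(400,400)))
    if n=='wrist': ims.append(cv2.resize(c['color'],(400,400)))
cv2.imwrite('pics/%s.png'%sys.argv[1],np.hstack(ims)[:,:,::-1])
go(549.4,188.2,336,-.122)
E
python3 look.py a1
```

```text
scene rim 275 [530.4 190.5]
scene stir 140 8 [552.8 184.9 177.5]
scene stir 180 79 [550.  184.9 193.9]
scene stir 220 67 [550.1 185.4 240.6]
scene stir 260 77 [550.1 185.8 280.2]
scene stir 300 32 [550.5 185.1 308.2]
scene pitcher_mouth 0.91 [512.9 347.4 135. ]
scene pitcher_mouth 0.56 [526.8 192.2 135. ]
scene pitcher_spout 0.9 [551. 363. 118.]
scene pitcher_spout 0.57 [496.  191.3 118. ]
top rim 102 [530.  191.9]
top stir 140 1 [554.5 185.5 179.4]
top stir 180 9 [546.9 183.8 185.9]
wrist rim 802 [532.4 190.5]
wrist stir 140 16 [555.6 185.1 177.5]
wrist stir 180 211 [552.9 186.  185. ]
wrist stir 220 153 [553.  186.1 241.9]
wrist stir 260 236 [553.  186.4 282.7]
wrist stir 300 79 [553.5 186.1 305.6]
wrist pitcher_mouth 0.83 [534.6 192.2 135. ]
wrist pitcher_mouth 0.77 [515.9 344.  135. ]
wrist pitcher_spout 0.84 [500.2 194.7 118. ]
wrist pitcher_spout 0.75 [548.7 360.3 118. ]
slide [-0.0001 -0.0002  0.0001] roll -0.0002 force [-0.34  0.34 -1.39] pos [549.4 188.  336.1] rpy [ 3.141 -0.    -0.122]
```

View pics/a1.png

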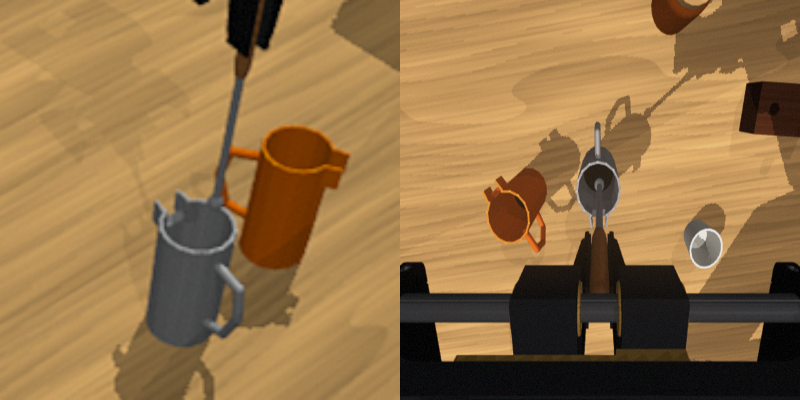

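The foot hangs over the handle side of the steel pitcher's mouth (scene crop (215,200), wrist crop (600,185)), with the spout opposite the handle. Measured against the known TCP, the pitcher's axis comes out at about (532, 192). I'll shift slightly and lower.

Request:
step_arm(increments=[{"slide":[0.0015,-0.0015,0],"roll":0},{"slide":[0.0015,-0.0015,0.01],"roll":0},{"slide":[0.0015,-0.0015,0.03],"roll":0},{"slide":[0.0015,-0.0015,0.05],"roll":0},{"slide":[0.0015,-0.0015,0.06],"roll":0}])

```text
t: 8.5
eef_pos: [550.7, 189.4, 274.6]
tcp_rot: [3.141, 0.002, -0.122]
ft_force: [0.0, 0.3, -0.3]
opening: 0.134
grip_force: 30.0
```

Request:
step_arm(increments=[{"slide":[0,0,0.015],"roll":0},{"slide":[0,0,0.03],"roll":0},{"slide":[0,0,0.045],"roll":0},{"slide":[0,0,0.05],"roll":0},{"slide":[0,0,0.05],"roll":0}])

```text
t: 9.12
eef_pos: [551.1, 189.5, 225.9]
tcp_rot: [3.141, 0.0, -0.122]
ft_force: [0.3, -0.3, -0.4]
opening: 0.132
grip_force: 30.0
```

```bash
sed -i 's/549.4,188.2,336/551.1,189.5,216/' look.py; python3 - <<'E'
from h import *
import time
go(551.1,189.5,216,-.122)
f=[]
for i in range(4): imaging.read_camera('scene'); f.append(state()['ft_force'])
print(np.mean(f,0),np.std(f,0))
E
```

```text
slide [-0.     -0.      0.0099] roll 0.0 force [ 0.31 -0.3  -0.41] pos [551.1 189.5 225.9] rpy [ 3.141  0.    -0.122]
[ 0.03646021  0.12436871 -0.71554707] [0.07109159 0.35364487 0.33875667]
```

Request:
step_arm(increments=[{"slide":[0,0,0.006],"roll":0},{"slide":[0,0,0.012],"roll":0},{"slide":[0,0,0.018],"roll":0},{"slide":[0,0,0.018],"roll":0}])

```text
t: 9.82
eef_pos: [550.9, 189.4, 207.5]
tcp_rot: [3.141, 0.001, -0.122]
ft_force: [0.4, -0.5, -0.6]
opening: 0.127
grip_force: 30.0
```

Request:
step_arm(increments=[{"slide":[0,0,0.002],"roll":0},{"slide":[0,0,0.004],"roll":0},{"slide":[0,0,0.004],"roll":0}])

```text
t: 10.2
eef_pos: [551.0, 189.4, 204.0]
tcp_rot: [3.141, 0.0, -0.122]
ft_force: [-0.5, -0.2, -0.9]
opening: 0.131
grip_force: 30.0
```

Request:
step_arm(increments=[{"slide":[0,0,0.001],"roll":0},{"slide":[0,0,0.003],"roll":0},{"slide":[0,0,0.003],"roll":0}])

```text
t: 10.58
eef_pos: [551.0, 189.4, 200.9]
tcp_rot: [3.141, 0.0, -0.122]
ft_force: [-0.6, 0.4, -0.7]
opening: 0.127
grip_force: 30.0
```

Request:
step_arm(increments=[{"slide":[0,0,0.001],"roll":0},{"slide":[0,0,0.003],"roll":0},{"slide":[0,0,0.003],"roll":0}])

```text
t: 10.95
eef_pos: [551.0, 189.4, 197.9]
tcp_rot: [3.141, 0.0, -0.122]
ft_force: [-0.3, 0.1, -0.4]
opening: 0.131
grip_force: 30.0
```

Request:
step_arm(increments=[{"slide":[0,0,0.001],"roll":0},{"slide":[0,0,0.003],"roll":0},{"slide":[0,0,0.003],"roll":0}])

```text
t: 11.32
eef_pos: [551.0, 189.4, 194.9]
tcp_rot: [3.141, 0.0, -0.122]
ft_force: [0.9, -0.6, -1.6]
opening: 0.132
grip_force: 30.0
```

Request:
step_arm(increments=[{"slide":[0,0,0.001],"roll":0},{"slide":[0,0,0.003],"roll":0},{"slide":[0,0,0.003],"roll":0}])

```text
t: 11.7
eef_pos: [551.1, 189.5, 192.1]
tcp_rot: [3.142, -0.0, -0.122]
ft_force: [0.2, -0.5, 1.9]
opening: 0.129
grip_force: 30.0
```

Request:
step_arm(increments=[{"slide":[0,0,0.0015],"roll":0},{"slide":[0,0,0.0015],"roll":0}])

```text
t: 11.95
eef_pos: [551.2, 189.5, 190.7]
tcp_rot: [-3.142, -0.0, -0.122]
ft_force: [0.3, -0.0, 3.2]
opening: 0.131
grip_force: 30.0
```

```bash
python3 - <<'E'
from h import *
f=[]
for i in range(4): imaging.read_camera('scene'); f.append(state()['ft_force'])
print(np.mean(f,0),np.std(f,0),state()['eef_pos'])
E
```

```text
[ 0.31657096 -0.34578772  3.12522424] [0.48307594 0.25566894 0.75568139] [551.15509173 189.48218797 190.73828055]
```

Contact: about 3.8 N over baseline with the foot at z of about 30, so the floor is near 33. Next I pivot the rod toward the spout (tool -x) with the foot loaded, in small steps.

Request:
step_arm(increments=[{"slide":[-0.004,0,0],"roll":0},{"slide":[-0.008,0,0],"roll":0},{"slide":[-0.012,0,0],"roll":0},{"slide":[-0.016,0,0],"roll":0},{"slide":[-0.02,0,0.0003],"roll":0}])

```text
t: 12.78
eef_pos: [531.0, 191.9, 190.4]
tcp_rot: [3.142, -0.0, -0.122]
ft_force: [2.7, 0.2, 3.9]
opening: 0.134
grip_force: 30.0
```

```bash
cat > look2.py <<'E'
from h import *
from scipy.optimize import least_squares
import sys
ims=[];f=[]
ex=np.array([-.9925,.122])
for n in('scene','wrist'):
    c=imaging.read_camera(n);P,u,v=cloud(c);C=c['color'][v,u].astype(int);f.append(state()['ft_force'])
    g=(C.max(1)-C.min(1)<40);near=np.hypot(P[:,0]-530,P[:,1]-190)<50
    s=P[near&g&(P[:,2]>128)&(P[:,2]<140)]
    o=least_squares(lambda p:np.hypot(s[:,0]-p[0],s[:,1]-p[1])-33.5,[530,190],loss='soft_l1').x
    print(n,'rim',len(s),o.round(1))
    a=(P[:,:2]-o)@ex;b=(P[:,:2]-o)@[-ex[1],ex[0]]
    for h in range(130,240,10):
        w=(P[:,2]>=h)&(P[:,2]<h+10)&(abs(b)<9)&(a>-40)&(a<110)&(abs(P[:,2]-h-5)<5)
        if h<142: w&=a*a+b*b<27**2
        if w.sum(): print('rod z',P[w,2].mean().round(),'x',np.median(a[w]).round(1),'y',np.median(b[w]).round(1),w.sum())
    ims.append(cv2.resize(c['color'][60:240,320:500] if n=='scene' else c['color'],(400,400)))
cv2.imwrite('pics/%s.png'%sys.argv[1],np.hstack(ims)[:,:,::-1])
s=state();print(np.mean(f,0).round(2),s['eef_pos'].round(1),s['moment'].round(3),s['opening'],s['t'])
E
python3 look2.py b1
```

```text
scene rim 294 [530.1 190.7]
rod z 135.0 x -2.2 y 0.5 13
rod z 145.0 x -2.2 y 1.2 12
rod z 155.0 x -2.1 y 0.6 14
rod z 166.0 x -2.9 y 0.9 15
rod z 176.0 x -3.2 y 3.1 24
rod z 185.0 x -4.1 y 1.4 15
rod z 195.0 x -6.1 y -1.4 28
rod z 205.0 x -6.2 y -6.9 25
rod z 215.0 x -7.1 y -4.7 30
rod z 225.0 x -6.9 y -7.1 26
rod z 235.0 x -7.4 y -6.8 31
wrist rim 1768 [533.  190.5]
rod z 135.0 x -1.6 y 0.0 61
rod z 145.0 x -1.7 y -0.0 70
rod z 155.0 x -1.6 y -0.3 76
rod z 167.0 x -3.2 y -0.0 43
rod z 176.0 x -3.9 y -0.6 141
rod z 185.0 x -3.8 y -0.1 200
rod z 195.0 x -4.5 y -0.1 391
rod z 205.0 x -4.4 y 0.3 411
rod z 215.0 x -4.3 y -0.1 529
rod z 225.0 x -4.2 y 0.2 627
rod z 235.0 x -3.7 y -0.2 799
[1.29 0.32 3.49] [530.9 192.  190.4] [-0.027 -0.588  0.003] 0.1280934061363562 12.875
```

The rod stayed upright in the grip and its foot slid along the floor; the pitcher has not moved. New plan: lift slightly and return to the handle side. Then turn the grip 90° so the pads sit fore and aft, set the foot down, open a little, and guide the lean between the pads.

Request:
step_arm(increments=[{"slide":[0,0,-0.005],"roll":0},{"slide":[0,0,-0.01],"roll":0},{"slide":[0.007,0,-0.01],"roll":0},{"slide":[0.014,0,-0.01],"roll":0},{"slide":[0.0205,0,-0.01],"roll":0}])

```text
t: 13.5
eef_pos: [552.1, 189.2, 200.0]
tcp_rot: [3.141, 0.0, -0.122]
ft_force: [-0.2, -0.9, -0.4]
opening: 0.132
grip_force: 30.0
```

```bash
python3 - <<'E'
from h import *
print(state()['joints']);go(552,189.4,200,-.122)
E
```

```text
[ 2.17099748e-01  4.47485734e-01  1.68023179e+00 -1.06350560e-04
  1.01434877e+00  1.91014637e+00]
slide [-0.0001 -0.0002  0.    ] roll -0.0002 force [-0.16 -0.88 -0.35] pos [552.1 189.2 200. ] rpy [ 3.141  0.    -0.122]
```

Request:
step_arm(increments=[{"slide":[0,0,0],"roll":-0.17},{"slide":[0,0,0],"roll":-0.34},{"slide":[0,0,0],"roll":-0.51},{"slide":[0,0,0],"roll":-0.68},{"slide":[0,0,0],"roll":-0.85}])

```text
t: 14.12
eef_pos: [551.9, 189.3, 200.0]
tcp_rot: [-3.141, 0.0, 0.733]
ft_force: [0.4, -0.4, -1.0]
opening: 0.131
grip_force: 30.0
```

Request:
step_arm(increments=[{"slide":[0,0,0],"roll":-0.17},{"slide":[0,0,0],"roll":-0.34},{"slide":[0,0,0],"roll":-0.51},{"slide":[0,0,0],"roll":-0.68},{"slide":[0,0,0],"roll":-0.721}])

```text
t: 14.75
eef_pos: [551.8, 189.3, 200.0]
tcp_rot: [-3.141, 0.0, 1.452]
ft_force: [-0.5, -0.4, -1.1]
opening: 0.133
grip_force: 30.0
```

Request:
step_arm(increments=[{"slide":[0,0,0.002],"roll":0},{"slide":[0,0,0.005],"roll":0},{"slide":[0,0,0.007],"roll":0},{"slide":[0,0,0.008],"roll":0},{"slide":[0,0,0.008],"roll":0}])

```text
t: 15.38
eef_pos: [551.6, 189.4, 192.3]
tcp_rot: [3.141, 0.0, 1.449]
ft_force: [0.8, 0.6, 0.3]
opening: 0.129
grip_force: 30.0
```

```bash
python3 look2.py b2
```

```text
scene rim 286 [530.1 190.6]
rod z 136.0 x -23.3 y 1.5 12
rod z 145.0 x -22.6 y 0.7 13
rod z 154.0 x -22.9 y 0.8 12
rod z 165.0 x -23.8 y 2.0 12
rod z 175.0 x -24.4 y 3.5 23
rod z 184.0 x -24.3 y 2.8 20
rod z 195.0 x -30.2 y 4.7 33
rod z 205.0 x -20.7 y 4.8 45
rod z 214.0 x -27.2 y 4.1 49
rod z 225.0 x -34.4 y 4.5 49
rod z 235.0 x -35.4 y 4.7 53
wrist rim 1999 [531.3 191.5]
rod z 135.0 x -21.8 y -1.7 58
rod z 145.0 x -22.1 y -1.5 67
rod z 155.0 x -22.1 y -1.5 73
rod z 165.0 x -22.1 y -2.4 41
rod z 176.0 x -21.5 y -4.0 117
rod z 185.0 x -22.0 y -4.2 199
rod z 195.0 x -21.5 y -4.1 233
rod z 205.0 x -22.0 y -4.1 293
rod z 215.0 x -21.6 y -4.2 359
rod z 225.0 x -21.8 y -4.2 424
rod z 235.0 x -21.9 y -3.6 625
[-0.27 -0.33  1.18] [551.6 189.4 192.4] [-0.039 -0.122  0.016] 0.1299380662102831 15.475
```

View pics/b2.png

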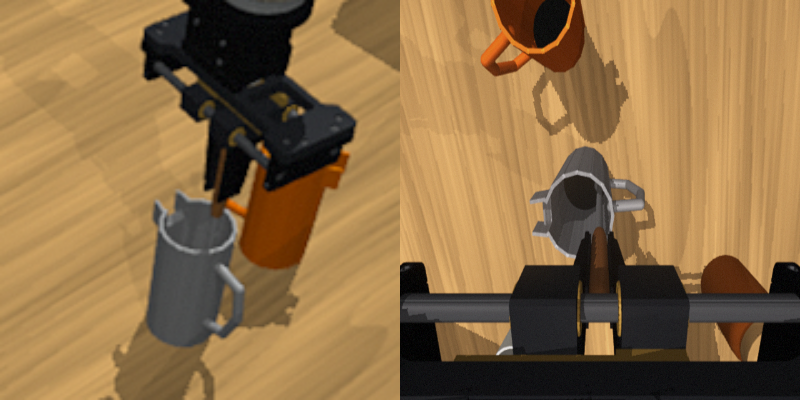

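The rod stands vertical at the handle side (scene crop (215,205)). In the wrist crop the spout cheeks at (540,198) and (540,230) straddle the row of the mouth's centre, and the pads are now fore and aft. The foot is resting, so I open slightly.

Request:
step_arm(increments=[{"slide":[0,0,0],"roll":0},{"slide":[0,0,0],"roll":0},{"slide":[0,0,0],"roll":0},{"slide":[0,0,0],"roll":0}], fingers=0.25)

```text
t: 15.98
eef_pos: [551.5, 189.4, 192.3]
tcp_rot: [-3.142, 0.0, 1.449]
ft_force: [-0.9, 0.3, -0.4]
opening: 0.251
grip_force: 0.0
```

Request:
step_arm(increments=[{"slide":[0,-0.003,0],"roll":0},{"slide":[0,-0.006,0],"roll":0},{"slide":[0,-0.009,0],"roll":0},{"slide":[0,-0.012,0],"roll":0},{"slide":[0,-0.015,0],"roll":0}])

```text
t: 16.6
eef_pos: [536.5, 191.2, 192.3]
tcp_rot: [3.142, 0.0, 1.449]
ft_force: [0.0, -0.3, -0.4]
opening: 0.252
grip_force: 0.0
```

```bash
python3 look2.py b3
```

```text
scene rim 295 [530.  190.7]
rod z 136.0 x -16.4 y 1.0 13
rod z 145.0 x -15.9 y 1.1 13
rod z 155.0 x -15.3 y 0.6 14
rod z 165.0 x -14.6 y 2.0 16
rod z 176.0 x -16.6 y 3.4 19
rod z 184.0 x -15.5 y 3.9 21
rod z 196.0 x -10.4 y 2.5 46
rod z 205.0 x -7.5 y 1.9 53
rod z 215.0 x -10.8 y 2.9 65
rod z 225.0 x -10.1 y 3.0 65
rod z 235.0 x -10.5 y 3.9 63
wrist rim 1926 [531.2 191.3]
rod z 135.0 x -15.0 y -1.8 54
rod z 145.0 x -14.3 y -1.6 72
rod z 155.0 x -13.7 y -1.8 70
rod z 165.0 x -13.0 y -2.2 45
rod z 176.0 x -12.3 y -4.1 107
rod z 185.0 x -12.0 y -4.3 191
rod z 195.0 x -10.8 y -4.1 315
rod z 205.0 x -10.5 y -3.9 385
rod z 215.0 x -9.8 y -4.0 472
rod z 225.0 x -8.9 y -4.0 530
rod z 235.0 x -7.9 y -4.0 662
[-0.08 -0.45 -0.18] [536.4 191.3 192.4] [-0.055 -0.165  0.021] 0.25028948952164004 16.7
```

View pics/b3.png

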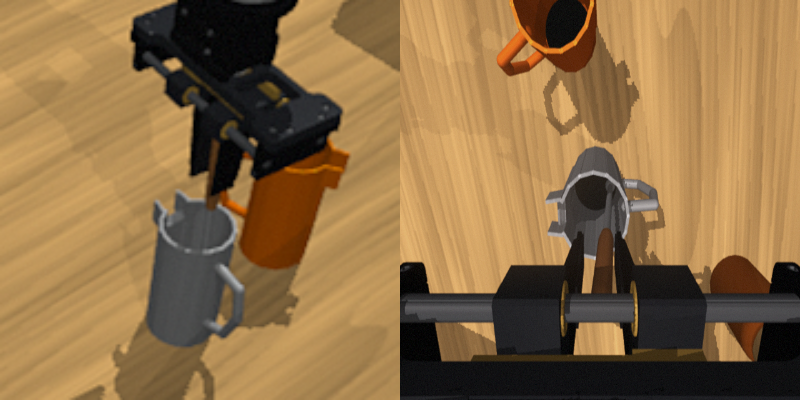

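It works. The rod tilts about 4° toward the spout, the foot stays on the handle side and there is no force on the pitcher. Continuing while widening the opening.

Request:
step_arm(increments=[{"slide":[0,-0.003,0],"roll":0},{"slide":[0,-0.006,0],"roll":0},{"slide":[0,-0.009,0],"roll":0},{"slide":[0,-0.012,0],"roll":0},{"slide":[0,-0.015,0],"roll":0}], fingers=0.28)

```text
t: 17.32
eef_pos: [521.6, 193.1, 192.3]
tcp_rot: [3.142, 0.0, 1.449]
ft_force: [0.6, -0.5, -0.2]
opening: 0.279
grip_force: 0.0
```

Request:
step_arm(increments=[{"slide":[0,-0.003,0],"roll":0},{"slide":[0,-0.006,0],"roll":0},{"slide":[0,-0.009,0],"roll":0},{"slide":[0,-0.012,0],"roll":0},{"slide":[0,-0.015,0],"roll":0}], fingers=0.34)

```text
t: 17.95
eef_pos: [506.7, 194.9, 192.3]
tcp_rot: [3.142, 0.0, 1.449]
ft_force: [-0.6, -0.8, -0.3]
opening: 0.34
grip_force: 0.0
```

```bash
python3 look2.py b4
```

```text
scene rim 295 [530.8 190.8]
rod z 136.0 x 4.9 y 0.5 13
rod z 145.0 x 8.7 y 0.8 18
rod z 155.0 x 11.6 y 0.7 18
rod z 165.0 x 12.9 y 2.3 16
rod z 175.0 x 15.2 y 2.5 31
rod z 185.0 x 19.3 y 4.1 20
rod z 196.0 x 19.7 y 3.1 52
rod z 205.0 x 23.4 y 3.4 65
rod z 215.0 x 24.9 y 3.4 76
rod z 225.0 x 27.3 y 3.2 72
rod z 234.0 x 29.3 y 2.6 70
wrist rim 2142 [531.5 191. ]
rod z 135.0 x 5.5 y -1.7 68
rod z 145.0 x 8.2 y -1.9 72
rod z 155.0 x 10.7 y -1.7 85
rod z 166.0 x 13.1 y -3.2 64
rod z 176.0 x 15.5 y -4.2 164
rod z 185.0 x 17.9 y -4.3 235
rod z 195.0 x 20.9 y -3.7 391
rod z 205.0 x 23.8 y -3.8 475
rod z 215.0 x 26.0 y -4.0 559
rod z 225.0 x 29.1 y -4.0 643
rod z 234.0 x 33.4 y -2.8 739
[ 0.12 -0.07  0.47] [506.6 194.9 192.3] [-0.016 -0.082 -0.006] 0.3419150019597688 18.05
```

View pics/b4.png

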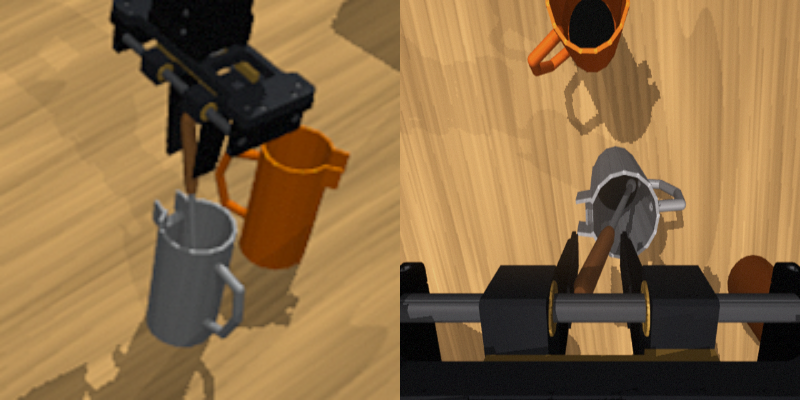

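The lean is about 14° and the foot is still at x of about -20 (wrist crop (630,185)). Continuing.

Request:
step_arm(increments=[{"slide":[0,-0.003,0],"roll":0},{"slide":[0,-0.006,0],"roll":0},{"slide":[0,-0.009,0],"roll":0},{"slide":[0,-0.012,0],"roll":0},{"slide":[0,-0.015,0],"roll":0}], fingers=0.42)

```text
t: 18.68
eef_pos: [491.8, 196.7, 192.3]
tcp_rot: [3.142, 0.0, 1.449]
ft_force: [-0.6, -0.5, 0.2]
opening: 0.422
grip_force: 0.0
```

Request:
step_arm(increments=[{"slide":[0,-0.003,0],"roll":0},{"slide":[0,-0.006,0],"roll":0},{"slide":[0,-0.009,0],"roll":0},{"slide":[0,-0.012,0],"roll":0},{"slide":[0,-0.015,0],"roll":0}], fingers=0.52)

```text
t: 19.3
eef_pos: [476.9, 198.5, 192.3]
tcp_rot: [3.142, 0.0, 1.449]
ft_force: [0.1, -0.3, -0.1]
opening: 0.519
grip_force: 0.0
```

Request:
step_arm(increments=[{"slide":[0,-0.003,0],"roll":0},{"slide":[0,-0.006,0],"roll":0},{"slide":[0,-0.009,0],"roll":0},{"slide":[0,-0.012,0],"roll":0},{"slide":[0,-0.012,0],"roll":0}], fingers=0.6)

```text
t: 19.92
eef_pos: [465.1, 200.0, 192.4]
tcp_rot: [3.141, 0.0, 1.449]
ft_force: [0.3, 0.1, -0.2]
opening: 0.603
grip_force: 0.0
```

```bash
python3 look2.py b5
```

```text
scene rim 314 [530.1 190.7]
rod z 156.0 x 50.5 y 1.2 28
rod z 165.0 x 56.3 y 1.5 34
rod z 175.0 x 60.9 y 2.9 36
rod z 185.0 x 68.0 y 1.4 35
rod z 196.0 x 73.3 y 1.9 68
rod z 205.0 x 79.8 y 3.4 72
rod z 214.0 x 86.9 y -0.1 78
rod z 225.0 x 62.5 y 1.2 50
rod z 235.0 x 94.9 y 3.1 50
wrist rim 2498 [530.9 190.8]
rod z 156.0 x 49.8 y -3.4 128
rod z 165.0 x 54.8 y -3.4 277
rod z 175.0 x 60.9 y -3.2 326
rod z 185.0 x 67.1 y -3.4 379
rod z 195.0 x 73.1 y -3.0 606
rod z 205.0 x 79.5 y -3.1 785
rod z 214.0 x 86.4 y -0.7 932
rod z 225.0 x 93.1 y -1.1 360
rod z 235.0 x 36.7 y -4.5 274
[0.78 0.48 0.01] [465.3 200.  192.3] [ 0.014 -0.111 -0.029] 0.6045519886787665 20.025
```

View pics/b5.png

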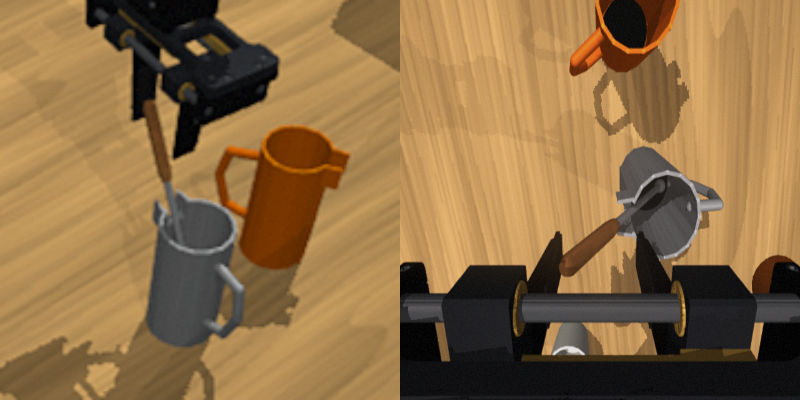

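The stirrer rests between the spout cheeks (scene crop (172,225)) at about 31°, with the foot on the handle side. I'll open fully, then rise clear.

Request:
step_arm(increments=[{"slide":[0,0,0],"roll":0},{"slide":[0,0,0],"roll":0},{"slide":[0,0,0],"roll":0},{"slide":[0,0,0],"roll":0},{"slide":[0,0,0],"roll":0}], fingers=1)

```text
t: 20.65
eef_pos: [465.2, 199.9, 192.3]
tcp_rot: [-3.142, 0.0, 1.449]
ft_force: [0.7, 1.0, 0.7]
opening: 0.993
grip_force: 0.0
```

Request:
step_arm(increments=[{"slide":[0,-0.003,-0.01],"roll":0},{"slide":[0,-0.003,-0.03],"roll":0},{"slide":[0,-0.003,-0.055],"roll":0},{"slide":[0,-0.003,-0.085],"roll":0},{"slide":[0,-0.003,-0.11],"roll":0}])

```text
t: 21.28
eef_pos: [462.0, 200.4, 304.2]
tcp_rot: [3.141, -0.0, 1.449]
ft_force: [0.2, 0.4, 0.2]
opening: 0.998
grip_force: 0.0
```

Request:
step_arm(increments=[{"slide":[0,0,0],"roll":0},{"slide":[0,0,0],"roll":0},{"slide":[0,0,0],"roll":0},{"slide":[0,0,0],"roll":0},{"slide":[0,0,0],"roll":0}])

```text
t: 21.9
eef_pos: [462.2, 200.3, 302.0]
tcp_rot: [-3.141, 0.0, 1.449]
ft_force: [0.5, -0.2, 0.2]
opening: 1.0
grip_force: 0.0
```

```bash
python3 look2.py b6
```

```text
scene rim 313 [530.  190.8]
rod z 156.0 x 51.0 y 1.3 26
rod z 165.0 x 55.5 y 2.5 31
rod z 175.0 x 60.8 y 1.5 38
rod z 185.0 x 67.8 y 2.5 34
rod z 195.0 x 73.6 y 1.7 38
rod z 205.0 x 79.9 y 2.4 39
rod z 213.0 x 85.4 y 1.3 26
wrist rim 1216 [531.1 190.8]
rod z 156.0 x 49.2 y -2.4 56
rod z 165.0 x 54.6 y -2.4 109
rod z 175.0 x 60.5 y -2.1 124
rod z 185.0 x 67.0 y -2.5 141
rod z 195.0 x 73.0 y -2.5 160
rod z 205.0 x 79.4 y -2.8 177
rod z 213.0 x 86.7 y -0.3 223
[-0.34 -0.16  0.14] [462.2 200.3 302.1] [-0.028 -0.107  0.023] 1.000053139430156 22.0
```

View pics/b6.png

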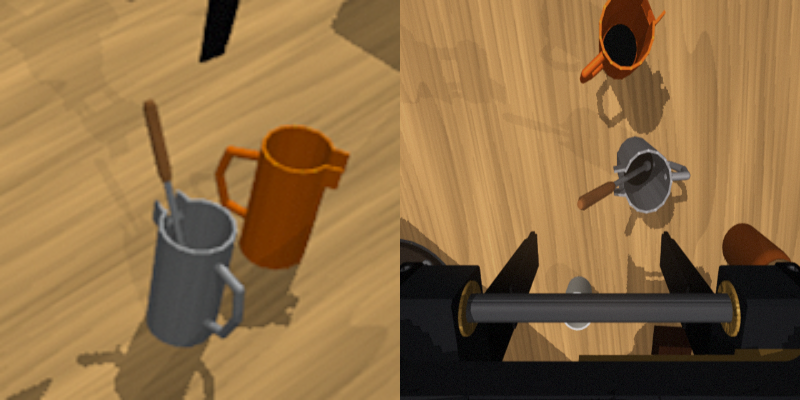

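The stirrer stands still in the spout (scene crop (172,220)), the gripper is clear above it, and the pitcher is where it was. Handing in.

```bash
python3 -c "
from cell import env
print(env.job_done())"
```

```text
the job is handed in; nothing more can be done
None
```

The job is handed in: the stirrer stands foot-down on the handle side of the soft floor and leans in the spout, the pitcher measured unmoved, and I did not touch the other items; on the first try the foot slid about 20 mm across the floor before I lifted it back and set it down again.

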